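# Drive a hanging eye home with a bar

### The arm

A 7-joint arm with a two-finger parallel gripper is mounted at the origin on the work surface. World frame = base frame: x ahead of the robot, y to its left, z up, the work surface at z = 0. Lengths are in mm, angles in rad, forces in N, time in s.
With the tool pointing down it reaches from about 400 to 875 mm from the base axis. Payload 4.4 kg.
Tool frame: the origin (TCP) lies at the very end of the fingers, on their centre line; the grasp point (between the pads) lies 19 mm behind it; z points along the fingers, y is the line along which they close (so a half turn about z gives the same grasp; the last joint's range is limited). The gripper opens to 85 mm and grips with 20 to 120 N. Pads are 22 mm wide; open, the fingers measure 114 mm over their backs; the gripper's body (76 mm by 85 mm) begins 54 mm behind the grasp point. The pads swing forward as they close: fully open they stand 13 mm farther back than shut.
Start: joints at [-1.205, 0.628, 0.038, 1.517, -0.027, 0.996, -0.02], TCP at [272.007, 590.365, 202.713] pointing down, gripper open.
Joint ranges: [-3.06, 3.06], [-0.37, 2.12], [-1.25, 1.32], [0.18, 2.47], [-1.1, 4.24], [0.23, 1.98], [-2.94, 2.94]. Speed limits (rad/s): [2.57, 2.57, 3.14, 3.14, 3.14, 3.14, 3.14].

### API

Orientations are given as [roll, pitch, yaw] about the fixed x, y, z axes, in that order (R = Rz(yaw) Ry(pitch) Rx(roll)).
In Python, from cell import monitor, viewer, workorder gives the robot as it stands.
- The arm moves only by the tool arm_command, never from a script. Its argument "series" is one flat list of numbers, 5 for each row, row after row: the opening in per cent of the stroke, from 0 (shut) to 100 (fully open), then the shift along the tool's x, y, z in cm, then the turn about the tool's z in degrees. In form: [claw, x, y, z, roll, claw, x, y, z, roll, ...]. A call has exactly 5 rows; each row is the pose to reach, as a shift and turn from the pose commanded when the call began, along the tool's axes at that moment; what a row does not reach only later rows make up. A row lasts 1/12 s, in which the tool goes at most 41.7 mm and 7.16 degrees, less where a joint would pass 70% of its speed; a pose out of reach is approached as far as the arm can. A call with a gripper value outside its range is refused whole. The fingers move at their own pace and stop on an object; the grip force is fixed at half the most. Time passes only in rows, so rows that repeat a pose let the fingers close, or fill a call up. It gives the time, the measured TCP pose, the force, the opening and the grip force at its end, in the units of the state.
- monitor.read_state(): the state, without advancing time (a new reading comes with each control period).
- viewer.get_image(name): name is "scene" or "top" or "wrist"; returns (picture, depth): 384x512x3 uint8, red, green, blue; 384x512 float32, mm along the optical axis (not along the pixel's ray), 0 where there is no reading.
- viewer.camera_model(name): a dict with "mtx" (3x3 intrinsics, pixels), "R" (3x3) and "t" (3): a world point X has camera coordinates R X + t. Camera axes: x right, y down, z forward; pixel columns grow to the right and rows downward; lengths in mm; the calibration is good to about 2 mm. A picture is of the moment at which its call begins: read the wrist's pose just before it. camera_model takes no time and is no camera call; for the wrist camera it gives the pose at the moment of the call.
- workorder.finish_job(): hands the job in; it is judged then, once.
The state is a dict: "clock": time; "qpos": joint angles; "qd": joint speeds; "tau": joint torques, N m; "eef_pos": TCP position; "tool_rot": TCP orientation; "force": force on the tool from outside, world axes, zero at the start; "torque": the same for the moment, N m; "width": finger opening in mm; "gripper_force": force on a finger pad.
Only numpy, scipy, OpenCV 4.12 (cv2) and the standard library are available. Lean on these libraries where they do the work, as an engineer would, in place of code of your own. Each camera call takes 0.05 s, during which the arm holds its last target. There are 200 camera calls.

### The job

The drawer front is to be hung up for lacquering, but the screw eye in its top edge is not yet home. Take the steel bar from its notched rest, slide it through the eye's loop and turn the eye clockwise (seen from above) until its collar pulls up snug against the wood, stopping as soon as you feel it tighten so that the wood is not crushed. Then draw the bar out without slackening the eye and lay it back in the two notches of its rest; turn the eye only with the bar, do not let gripper or bar bear on the drawer front, and leave the other things where they stand.

Things in the scene. Friction and masses are not known exactly. Their poses are not given: they have to be found in the camera images.
- eye_loop (a point): Centre of the screw eye's round loop of 8 mm steel wire, 20 mm clear inside, 36 mm over all. The eye stands upright in the drawer front's top edge: a collar (22 mm across, 4 mm thick), a 10 mm neck, then the loop, its centre 45 mm above the collar's underside. z is up, along the screw; x lies in the loop's plane; y is square to the loop: the bar passes through along y, from either side.
- eye_collar (a point): Centre of the underside of the eye's collar, on the screw's axis; axes as the loop's. When the collar just touches the wood this point is level with the drawer front's top edge. The eye's fine thread feeds it down only 1.25 mm a clockwise turn; it has 0.4 to 1.3 rad to go before the collar touches, so the gap left is 0.08 to 0.26 mm.
- eye: The whole eye; same point and axes as eye_collar. It turns under 0.02 to 0.2 N m; once the collar touches, the torque climbs by 2.5 N m per rad. Snug is 0.05 to 0.25 rad past touching (0.15 to 0.65 N m); at 0.34 rad (0.85 N m) the wood is crushed. Let go, it springs back to just touching and stays. The bar has play: it skews 0.4 to 0.9 rad from square in the loop before it bears hard on both sides.
- front_edge (a point): Middle of the top edge of the drawer front: a wooden panel 320 mm long (y), 28 mm thick (x), its top 140 mm above the bench, standing on edge, held fast in two slotted blocks (110 mm across, 40 mm along y, 52 mm high, centred 115 mm either side of the middle). z is up. The eye stands on this edge, within 60 mm of its middle.
- front: The drawer front and its blocks, fixed; origin on the bench under its middle, axes as front_edge.
- bar_mid (a point): Middle of the loose round steel bar, 14 mm thick and 220 mm long with rounded ends, about 0.2 kg. x runs along the bar.
- bar: The bar: same point and axes as bar_mid.
- rest_seat (a point): Middle of the bar's fixed wooden rest, at the height of the axis of a bar lying in the notches (52 mm above the bench). x runs along the bar. A 200 by 70 mm board, 12 mm thick, carries two uprights (16 mm thick, 60 mm wide, 59 mm high) 80 mm either side of the middle, each with a square notch 24 mm wide and 14 mm deep in its top; between them the bar hangs free.
- tin: Bystander: lacquer tin, 76 mm across, 100 mm high; origin under its centre.
- sander: Bystander: cork sanding block, 110 by 60 by 38 mm; origin under its centre.
- jar: Bystander: glass jar of hardener, 56 mm across, 75 mm high; origin under its centre.
- brush: Bystander: paint brush lying flat on the bench.
Mind the look-alikes: they are no part of the job. There is more than one size of the part that bears rest_seat; the job needs the largest.

How it is judged:
By the outcome, as a careful person would: the job done as asked, in the order asked, and still so for the second after the job is handed in, with the robot touching nothing.
It also fails if it takes over 72 s, if anything falls off the work surface, if the arm or the gripper's body presses on something with over 40 N, if the wrist force passes 120 N, or if a joint passes its speed limit or range.

## Working session

There is one attempt and no reset: what is moved stays moved. The work goes in short steps, Python scripts to look and compute and a tool call to move; the robot and the scene stay as the last step left them, time stands still between calls to the robot, and variables do not carry over. Pictures are saved under pics/ and viewed, at most 10 in all, crops included, and the job is handed in when it is done.

Besides the shell and the picture viewer there is one more tool, called after "Request:" by a JSON object that holds its "method" and its "body". arm_command: Moves the arm, as the interface text tells. Its arguments: {"type":"object","properties":{"series":{"type":"array","items":{"type":"number"}}},"required":["series"]}

```bash
mkdir -p pics; cat > h.py <<'E'
import numpy as np, cv2
from scipy.spatial.transform import Rotation as Ro
from cell import monitor, viewer, workorder
def snap(n,f):
    cm=viewer.camera_model(n); p,d=viewer.get_image(n)
    np.savez('pics/'+f+'.npz',p=p,d=d,K=np.array(cm['mtx']),R=np.array(cm['R']),t=np.array(cm['t']))
    cv2.imwrite('pics/'+f+'.png',p[:,:,::-1]); return p,d,cm
def ld(f): return np.load('pics/'+f+'.npz')
def cloud(z):
    d=z['d'];v,u=np.mgrid[:d.shape[0],:d.shape[1]]
    r=np.stack([u,v,np.ones_like(u)],-1)@np.linalg.inv(z['K']).T
    return (r*d[...,None]-z['t'])@z['R']
def atz(z,u,v,h):
    c=-z['R'].T@z['t']; r=z['R'].T@np.linalg.inv(z['K'])@[u,v,1]
    return c+r*(h-c[2])/r[2]
def proj(z,X):
    c=z['K']@(z['R']@np.array(X)+z['t']); return c[:2]/c[2]
E
python3 - <<'E'
from h import *
print(monitor.read_state())
for n in ['scene','top','wrist']: snap(n,n+'0')
a=cv2.imread('pics/top0.png');b=cv2.imread('pics/scene0.png')
cv2.imwrite('pics/top0b.png',cv2.resize(a,(800,600)));cv2.imwrite('pics/scene0b.png',cv2.resize(b,(800,600)))
E
```

```text
{'clock': 0.0, 'qpos': array([-1.20480905,  0.62936925,  0.0384471 ,  1.51838194, -0.02698293,
        0.99625504, -0.02000448]), 'qd': array([ 0.00231192,  0.00018886,  0.00186874, -0.00025183,  0.0002351 ,
        0.0005496 , -0.00251265]), 'tau': array([ 1.08147735e-03, -5.63406730e+01,  1.22694690e+00, -1.93439466e+01,
        1.10954186e-02,  1.06222025e-02, -7.85118573e-06]), 'eef_pos': array([271.72167488, 589.73805954, 201.76977644]), 'tool_rot': array([-3.13969779e+00,  4.36302979e-05,  2.70980575e+00]), 'force': array([-0.60409272,  0.02316606,  0.34154153]), 'torque': array([ 0.01119687,  0.02749852, -0.01653047]), 'gripper_force': 0.0, 'width': 85.03500985960986}
```

View pics/top0b.png

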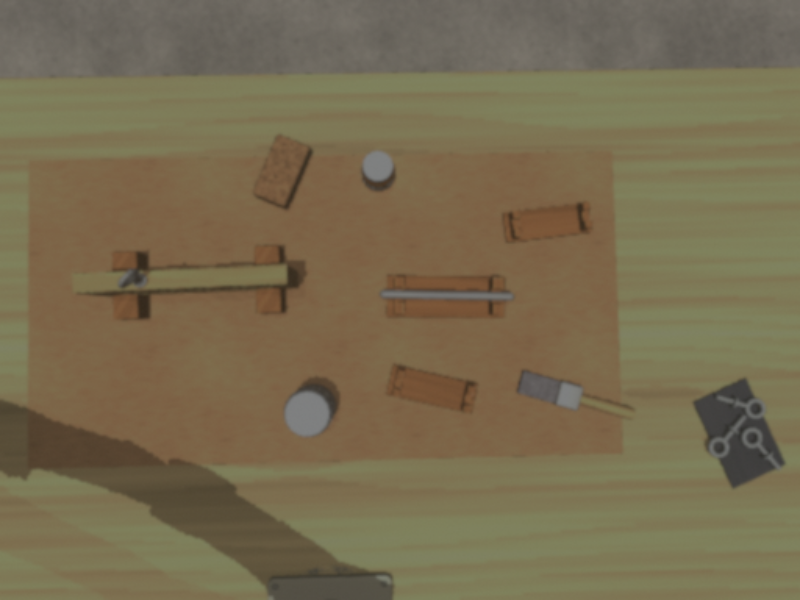

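View pics/scene0b.png

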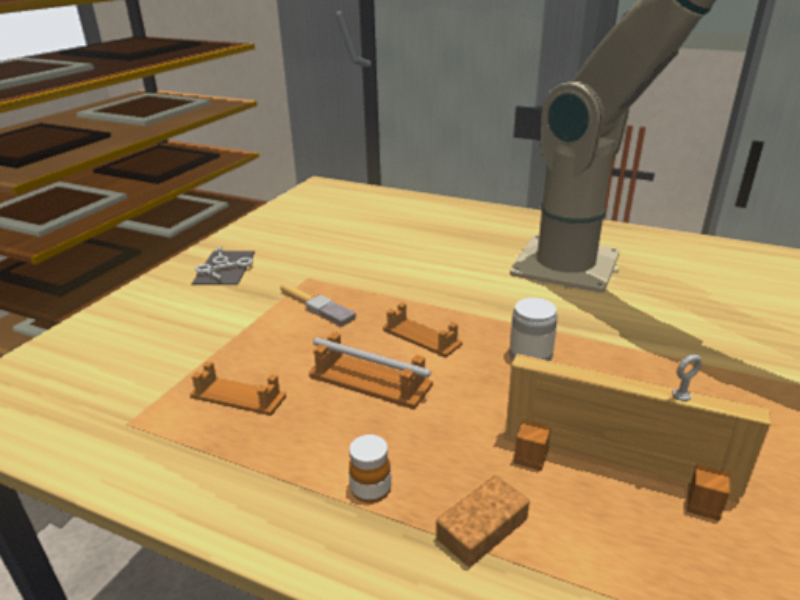

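The bar lies in the middle rest (top view at 800 px: (447,296)). The two other rests, at (547,222) and (432,388), are shorter and empty. The eye is at (132,278) on the panel, which spans (75–290, 278). Next I'll measure these from depth.

```bash
python3 - <<'E'
from h import *
for f in ['top0','scene0']:
    z=ld(f);P=cloud(z);d=z['d'];print(f,'cam',-z['R'].T@z['t'],z['K'][0,0])
    def reg(name,m):
        m=m&(d>0);Q=P[m]
        if len(Q)<5: print(name,len(Q));return
        c,s,a=cv2.minAreaRect(Q[:,:2].astype(np.float32)); 
        mu=Q.mean(0);w,V=np.linalg.eigh(np.cov(Q[:,:2].T));v=V[:,1]
        print(name,len(Q),'rect',np.round(c,1),np.round(s,1),round(a,1),'mean',mu.round(1),'dir',np.degrees(np.arctan2(v[1],v[0])).round(2),'z',np.percentile(Q[:,2],[2,50,98]).round(1))
    v,u=np.mgrid[:384,:512]
    if f=='top0':
        s=512/800
        box=lambda a,b,c,e:(u>a*s)&(u<b*s)&(v>c*s)&(v<e*s)
        reg('bar',box(370,525,260,330)&(P[...,2]>45)&(abs(z['p'].astype(int)[...,0]-z['p'].astype(int)[...,2])<25))
        reg('restmain',box(370,525,260,330)&(P[...,2]>6))
        reg('rest2',box(490,600,195,250)&(P[...,2]>6))
        reg('rest3',box(375,490,355,420)&(P[...,2]>6))
        reg('front',box(60,310,230,330)&(P[...,2]>130)&(P[...,2]<146))
        reg('blocks',box(60,310,230,330)&(P[...,2]>30)&(P[...,2]<60))
        reg('eye',box(60,310,230,330)&(P[...,2]>150))
        m=box(60,310,230,330)&(P[...,2]>150)&(d>0)
        reg('tin',box(270,345,370,450)&(P[...,2]>80)); reg('jar',box(355,405,140,190)&(P[...,2]>50)); reg('sander',box(250,315,130,215)&(P[...,2]>20))
    else:
        reg('eye',(P[...,2]>150)&(P[...,2]<210)&(u>410)&(u<470)&(v>215)&(v<270))
        reg('eyetop',(P[...,2]>160)&(P[...,2]<210)&(u>410)&(u<470)&(v>215)&(v<270))
E
python3 - <<'E'
import cv2
a=cv2.imread('pics/top0.png')[160:220,40:335]
cv2.imwrite('pics/c1.png',cv2.resize(a,(800,163),interpolation=cv2.INTER_CUBIC))
b=cv2.imread('pics/top0.png')[120:270,240:390]
cv2.imwrite('pics/c2.png',cv2.resize(b,(600,600),interpolation=cv2.INTER_CUBIC))
E
```

```text
top0 cam [ 522.49545997 -101.09662    1142.98081408] 429.32408544765894
bar 408 rect [ 561.3 -200.2] [215.9  13.6] 87.6 mean [ 561.7 -200.7   56.7] dir 87.8 z [51.2 56.7 61.3]
restmain 2025 rect [ 561.  -211.8] [115.9 239. ] 1.0 mean [ 559.6 -203.2   26.8] dir 88.31 z [ 7.3 12.7 60.6]
rest2 998 rect [ 692.1 -379.1] [ 69.4 147.4] 5.8 mean [ 682.9 -379.3   15.6] dir 95.9 z [ 6.3  9.9 45. ]
rest3 1057 rect [ 404.4 -183.4] [169.2  90.2] 79.6 mean [ 405.3 -176.3   14.7] dir 76.21 z [ 6.3 10.  45.4]
front 1681 rect [590.6 204.4] [ 30.5 320.2] 1.4 mean [590.2 198.7 139.1] dir 91.42 z [134.4 139.1 143.4]
blocks 1145 rect [590.5 201.7] [110.1 315.3] 1.4 mean [586.  204.7  49.6] dir 91.46 z [32.2 50.9 56.1]
eye 116 rect [589.5 261.5] [ 8.8 33.7] 43.9 mean [588.9 260.7 186.6] dir 138.15 z [156.1 189.9 203.5]
tin 760 rect [381.2  23.3] [74.  72.7] 87.7 mean [382.5  21.5  97.9] dir 54.37 z [ 85.4  99.1 103.2]
jar 329 rect [769.8 -93.4] [47.7 48.4] 47.5 mean [768.7 -93.1  72.5] dir 172.85 z [51.  73.4 77.1]
sander 1017 rect [774.7  67.1] [ 60.2 110.4] 66.6 mean [773.3  66.3  36.1] dir 156.49 z [24.8 36.5 40.8]
scene0 cam [1303.51810858  213.69924496  649.09377845] 404.0374956709714
eye 205 rect [593.6 262.2] [10.1 34.8] 44.0 mean [594.6 262.4 181.8] dir 135.56 z [151.7 182.2 202.9]
eyetop 182 rect [593.7 262.3] [ 9.9 34.8] 44.0 mean [594.5 262.4 185.1] dir 135.78 z [162.2 185.9 203. ]
```

View pics/c2.png

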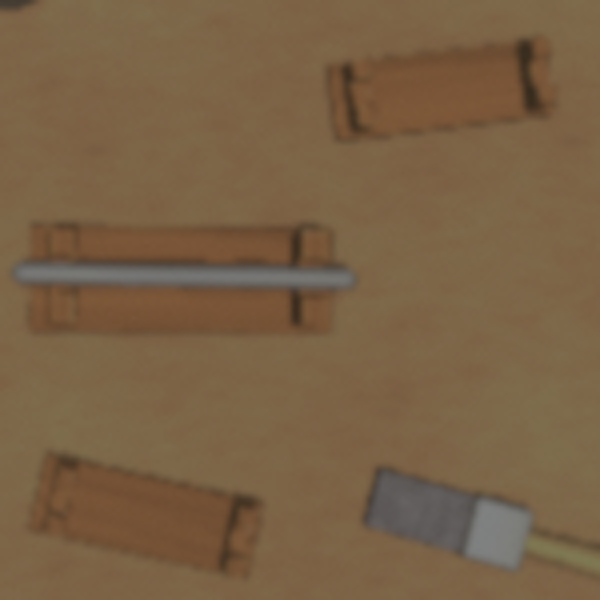

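The main rest, at crop (180,278), is about 200 mm long and has clearly the widest base. The other two measure about 147 mm, so this is the one carrying rest_seat. Now I'll plan the moves.

```bash
cat >> h.py <<'E'
def pose():
    s=monitor.read_state(); return np.array(s['eef_pos']),np.degrees(s['tool_rot'][2]),s
def plan(wps,start=None,dec=1):
    """wps: list of calls, each (x,y,z,yaw,claw) end pose; prints rows (linear)"""
    if start is None: p,y,_=pose()
    else: p,y=np.array(start[:3],float),start[3]
    for w in wps:
        a=np.radians(y);A=np.array([[np.cos(a),np.sin(a),0],[np.sin(a),-np.cos(a),0],[0,0,-1]])
        dy=-((w[3]-y+180)%360-180); d=A@(np.array(w[:3])-p)/10
        out=[]
        for k in range(1,6): out+=[w[4]]+[round(float(q),dec) for q in d*k/5]+[round(dy*k/5,1)]
        print([float(o) for o in out]); p=np.array(w[:3],float);y=w[3]
E
python3 - <<'E'
from h import *
p,y,_=pose(); T=np.array([561,-200,165.]);n=5
plan([(*(p+(T-p)*k/n),y+(88-y)*k/n,100) for k in range(1,n+1)])
E
```

```text
[100.0, -2.4, -2.4, 0.1, 2.7, 100.0, -4.7, -4.8, 0.3, 5.4, 100.0, -7.1, -7.2, 0.4, 8.1, 100.0, -9.5, -9.5, 0.6, 10.8, 100.0, -11.9, -11.9, 0.7, 13.5]
[100.0, -2.9, -1.8, 0.1, 2.7, 100.0, -5.7, -3.5, 0.3, 5.4, 100.0, -8.6, -5.3, 0.4, 8.1, 100.0, -11.5, -7.1, 0.6, 10.8, 100.0, -14.3, -8.8, 0.7, 13.5]
[100.0, -3.2, -1.1, 0.1, 2.7, 100.0, -6.4, -2.1, 0.3, 5.4, 100.0, -9.6, -3.2, 0.4, 8.1, 100.0, -12.8, -4.2, 0.6, 10.8, 100.0, -16.0, -5.3, 0.7, 13.5]
[100.0, -3.4, -0.3, 0.1, 2.7, 100.0, -6.7, -0.6, 0.3, 5.4, 100.0, -10.1, -0.8, 0.4, 8.1, 100.0, -13.4, -1.1, 0.6, 10.8, 100.0, -16.8, -1.4, 0.7, 13.5]
[100.0, -3.3, 0.5, 0.1, 2.7, 100.0, -6.7, 1.0, 0.3, 5.4, 100.0, -10.0, 1.5, 0.4, 8.1, 100.0, -13.3, 2.0, 0.6, 10.8, 100.0, -16.6, 2.5, 0.7, 13.5]
```

Request:
{"method": "arm_command", "body": {"series": [100, -2.4, -2.4, 0.1, 2.7, 100, -4.7, -4.8, 0.3, 5.4, 100, -7.1, -7.2, 0.4, 8.1, 100, -9.5, -9.5, 0.6, 10.8, 100, -11.9, -11.9, 0.7, 13.5]}}

```text
clock: 0.57
eef_pos: [330.5, 430.9, 195.4]
tool_rot: [-3.141, 0.0, 2.472]
force: [1.0, -0.1, 0.2]
width: 85.6
gripper_force: 0.0
```

Request:
{"method": "arm_command", "body": {"series": [100, -2.9, -1.8, 0.1, 2.7, 100, -5.7, -3.5, 0.3, 5.4, 100, -8.6, -5.3, 0.4, 8.1, 100, -11.5, -7.1, 0.6, 10.8, 100, -14.3, -8.8, 0.7, 13.5]}}

```text
clock: 0.98
eef_pos: [388.2, 272.9, 188.5]
tool_rot: [-3.141, 0.0, 2.236]
force: [-0.1, 0.2, -0.8]
width: 85.3
gripper_force: 0.0
```

Request:
{"method": "arm_command", "body": {"series": [100, -3.2, -1.1, 0.1, 2.7, 100, -6.4, -2.1, 0.3, 5.4, 100, -9.6, -3.2, 0.4, 8.1, 100, -12.8, -4.2, 0.6, 10.8, 100, -16.0, -5.3, 0.7, 13.5]}}

```text
clock: 1.4
eef_pos: [445.8, 114.9, 181.6]
tool_rot: [-3.142, -0.0, 2.001]
force: [0.3, 0.0, -0.2]
width: 85.4
gripper_force: 0.0
```

Request:
{"method": "arm_command", "body": {"series": [100, -3.4, -0.3, 0.1, 2.7, 100, -6.7, -0.6, 0.3, 5.4, 100, -10.1, -0.8, 0.4, 8.1, 100, -13.4, -1.1, 0.6, 10.8, 100, -16.8, -1.4, 0.7, 13.5]}}

```text
clock: 1.82
eef_pos: [503.3, -43.4, 174.5]
tool_rot: [-3.141, -0.0, 1.765]
force: [0.1, -0.1, 0.0]
width: 85.6
gripper_force: 0.0
```

Request:
{"method": "arm_command", "body": {"series": [100, -3.3, 0.5, 0.1, 2.7, 100, -6.7, 1.0, 0.3, 5.4, 100, -10.0, 1.5, 0.4, 8.1, 100, -13.3, 2.0, 0.6, 10.8, 100, -16.6, 2.5, 0.7, 13.5]}}

```text
clock: 2.23
eef_pos: [560.2, -201.4, 167.3]
tool_rot: [-3.141, -0.0, 1.529]
force: [0.2, 0.5, 0.5]
width: 85.1
gripper_force: 0.0
```

```bash
python3 - <<'E'
from h import *
p,y,s=pose();print(s['clock'],p,s['tool_rot'],s['qpos'].round(3))
snap('wrist','w1')
p,y,s=pose();print(p,y,s['force'],s['torque'])
z=ld('w1');P=cloud(z);d=z['d'];pi=z['p'].astype(int)
print('cam',-z['R'].T@z['t'],z['R'])
m=(d>0)&(P[...,2]>45)&(P[...,2]<66)&(abs(pi[...,0]-pi[...,2])<25)&(abs(P[...,0]-561)<25)&(abs(P[...,1]+200)<125)
Q=P[m];w,V=np.linalg.eigh(np.cov(Q[:,:2].T));v=V[:,1]
print(len(Q),Q.mean(0),np.degrees(np.arctan2(v[1],v[0])),np.percentile(Q,[1,50,99],axis=0), cv2.minAreaRect(Q[:,:2].astype(np.float32)))
m=(d>0)&(P[...,2]>48)&(P[...,2]<66)&(abs(P[...,0]-561)<45)&(abs(P[...,1]+200)<110)&(abs(pi[...,0]-pi[...,2])>30)
Q=P[m];print('uprights',len(Q),cv2.minAreaRect(Q[:,:2].astype(np.float32)),np.median(Q[:,2]))
E
```

```text
2.2333 [ 560.21482555 -201.3801191   167.26040072] [-3.14088135e+00 -4.26660406e-04  1.52938204e+00] [ 0.07   0.615  0.364  1.72  -0.276  0.857  0.514]
[ 561.92658178 -210.51543954  167.72098224] 87.11704034162602 [ 3.16390745 -6.9900133   1.4909819 ] [-0.41185316 -0.28306603  0.02812584]
cam [ 562.07270889 -132.92628047  339.04725279] [[ 9.99154412e-01 -4.11145471e-02  2.35400233e-04]
 [-3.96381311e-02 -9.61722535e-01  2.71143107e-01]
 [-1.09215363e-02 -2.70923163e-01 -9.62539017e-01]]
3436 [ 563.58910796 -193.46821618   58.26721301] 87.6267471186803 [[ 553.97481813 -306.03864845   53.77725022]
 [ 563.61935272 -188.09884332   58.5601968 ]
 [ 572.44874956  -98.85192036   60.73256373]] ((563.2030639648438, -203.37890625), (214.25563049316406, 13.631916046142578), 87.57307434082031)
uprights 1809 ((562.4109497070312, -199.14913940429688), (212.56314086914062, 59.97833251953125), 88.09577941894531) 59.300024225841426
```

View pics/w1.png

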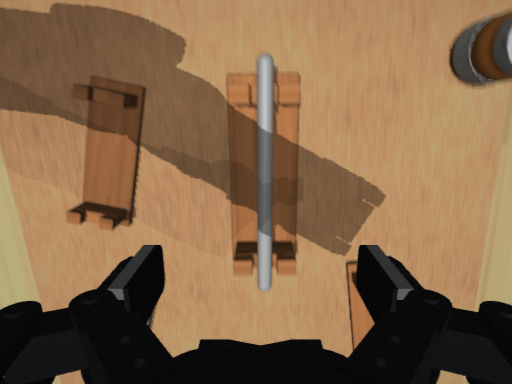

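The wrist view shows the bar from (265,57) to (265,288), centred between the open fingers. The arm was still settling, so I'll measure again from this settled place and from the top view.

```bash
cat >> h.py <<'E'
def barfit(f,c=(561,-202)):
    z=ld(f);P=cloud(z);d=z['d'];pi=z['p'].astype(int)
    m=(d>0)&(P[...,2]>45)&(P[...,2]<66)&(abs(pi[...,0]-pi[...,2])<25)&(abs(P[...,0]-c[0])<25)&(abs(P[...,1]-c[1])<125)
    Q=P[m];r=cv2.minAreaRect(Q[:,:2].astype(np.float32));print(f,'bar',len(Q),r,'ztop',np.percentile(Q[:,2],80))
    m=(d>0)&(P[...,2]>48)&(P[...,2]<66)&(abs(P[...,0]-c[0])<45)&(abs(P[...,1]-c[1])<100)&(abs(pi[...,0]-pi[...,2])>30)
    Q=P[m];print('uprights',len(Q),cv2.minAreaRect(Q[:,:2].astype(np.float32)),np.median(Q[:,2]))
E
python3 - <<'E'
from h import *
for i in range(2): viewer.get_image('wrist')
print(pose()[0]);snap('wrist','w2');p,y,s=pose();print(s['clock'],p,y,s['force'],s['torque'])
barfit('w2');z=ld('w2')
# height from triangulation: colour centroid lines of bar ends in wrist vs top
t=ld('top0')
for f in (z,): print(proj(f,(561.5,-200,52)),-f['R'].T@f['t'])
E
```

```text
[ 559.86595856 -203.41120742  167.23701659]
2.4333 [ 559.63675643 -200.67506808  167.11615069] 87.66485663502144 [ 0.49076178  0.41450027 -0.60728891] [ 0.05111158 -0.01913797 -0.0464382 ]
w2 bar 3496 ((562.753662109375, -201.021240234375), (215.9047393798828, 13.564539909362793), 87.79737854003906) ztop 59.51956347333682
uprights 1818 ((562.546142578125, -201.70223999023438), (198.694580078125, 59.760047912597656), 88.35608673095703) 59.34812824241996
[262.62632159 176.23612672] [ 561.83100195 -134.57786035  338.84684986]
```

Request:
{"method": "arm_command", "body": {"series": [100, 0, 0.27, 2.4, 0, 100, 0, 0.27, 5, 0, 100, 0, 0.27, 7.5, 0, 100, 0, 0.27, 9.5, 0, 100, 0, 0.27, 11, 0]}}

```text
clock: 2.85
eef_pos: [561.7, -197.0, 55.8]
tool_rot: [-3.139, -0.002, 1.535]
force: [0.2, 0.3, -0.2]
width: 85.5
gripper_force: 0.0
```

Request:
{"method": "arm_command", "body": {"series": [100, 0, 0, 1, 0, 100, 0, 0, 1.8, 0, 100, 0, 0, 2.4, 0, 70, 0, 0, 2.4, 0, 50, 0, 0, 2.4, 0]}}

```text
clock: 3.27
eef_pos: [563.1, -199.9, 34.1]
tool_rot: [3.141, 0.0, 1.532]
force: [-0.1, -1.1, -0.8]
width: 64.4
gripper_force: 0.0
```

Request:
{"method": "arm_command", "body": {"series": [30, 0, 0, 0, 0, 20, 0, 0, 0, 0, 0, 0, 0, 0, 0, 0, 0, 0, 0, 0, 0, 0, 0, 0, 0]}}

```text
clock: 3.68
eef_pos: [563.0, -200.1, 34.0]
tool_rot: [3.141, 0.0, 1.532]
force: [-0.6, -0.5, -0.1]
width: 0.5
gripper_force: 0.0
```

Request:
{"method": "arm_command", "body": {"series": [0, 0, 0, 0, 0, 0, 0, 0, 0, 0, 0, 0, 0, 0, 0, 0, 0, 0, 0, 0, 0, 0, 0, 0, 0]}}

```text
clock: 4.1
eef_pos: [562.8, -200.1, 33.6]
tool_rot: [-3.142, -0.0, 1.532]
force: [0.1, -0.6, -0.2]
width: 0.2
gripper_force: 0.0
```

```bash
python3 - <<'E'
from h import *
p,y,s=pose();print(s['clock'],p,s['tool_rot'],s['force'],s['torque'],s['width'],s['gripper_force'],s['qpos'].round(3))
E
```

```text
4.1 [ 562.8376347  -200.06222336   33.64793029] [-3.14152262e+00 -1.47045455e-05  1.53165876e+00] [ 0.07302807 -0.57474535 -0.15699404] [-0.03420907 -0.02381294 -0.03756558] 0.23378721345391876 0.0 [ 0.125  0.797  0.275  1.805 -0.358  0.589  0.582]
```

```bash
python3 - <<'E'
from h import *
snap('wrist','w3');snap('scene','s3')
a=cv2.imread('pics/w3.png');b=cv2.imread('pics/s3.png')[180:290,170:320]
cv2.imwrite('pics/m3.png',np.hstack([cv2.resize(a,(400,300)),cv2.resize(b,(400,300),interpolation=cv2.INTER_CUBIC)]))
E
```

```text
(no output)
```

View pics/m3.png

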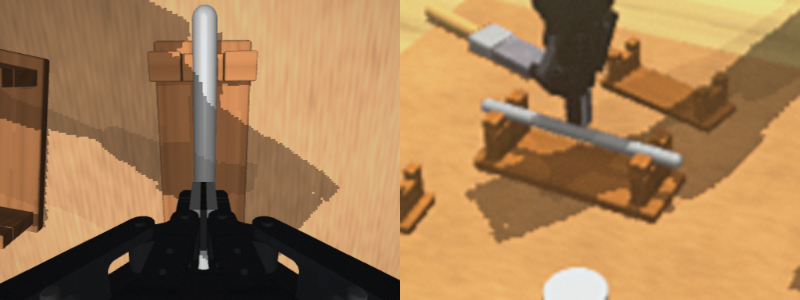

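The wrist half shows the bar running to the closed fingers around (205,190). In the scene half the bar at (580,130) passes unbroken in front of the finger, yet the width reads 0. I'll work out from depth where the finger tip really is.

```bash
python3 - <<'E'
from h import *
z=ld('s3');P=cloud(z);p=z['p'].astype(int)
# dark finger column around crop (580,110)->full
u0=170+180/400*150;v0=180+110/300*110
print(u0,v0)
for v in range(int(v0)-12,int(v0)+16,2):
    print(v,[(*P[v,u].round(0).astype(int),p[v,u].sum()//3) for u in range(int(u0)-4,int(u0)+6,3)])
barfit('w3')
w=ld('w3');P=cloud(w);p=w['p'].astype(int)
for v in range(200,384,14): print(v,P[v,260].round(0),p[v,260])
for v in (250,): print([ (u,*P[v,u].round(0)) for u in range(235,290,5)])
E
```

```text
237.5 220.33333333333331
208 [(np.int64(558), np.int64(-210), np.int64(108), np.int64(44)), (np.int64(580), np.int64(-190), np.int64(125), np.int64(45)), (np.int64(568), np.int64(-187), np.int64(119), np.int64(43)), (np.int64(553), np.int64(-187), np.int64(110), np.int64(44))]
210 [(np.int64(594), np.int64(-190), np.int64(128), np.int64(42)), (np.int64(578), np.int64(-191), np.int64(118), np.int64(44)), (np.int64(569), np.int64(-187), np.int64(114), np.int64(42)), (np.int64(555), np.int64(-187), np.int64(106), np.int64(55))]
212 [(np.int64(595), np.int64(-190), np.int64(123), np.int64(43)), (np.int64(578), np.int64(-191), np.int64(112), np.int64(43)), (np.int64(569), np.int64(-188), np.int64(108), np.int64(43)), (np.int64(420), np.int64(-259), np.int64(1), np.int64(144))]
214 [(np.int64(595), np.int64(-190), np.int64(117), np.int64(41)), (np.int64(578), np.int64(-191), np.int64(106), np.int64(43)), (np.int64(566), np.int64(-190), np.int64(100), np.int64(56)), (np.int64(430), np.int64(-254), np.int64(1), np.int64(152))]
216 [(np.int64(593), np.int64(-192), np.int64(109), np.int64(42))
[... 3220 characters left out ...]
5, np.float64(551.0), np.float64(-193.0), np.float64(77.0)), (240, np.float64(553.0), np.float64(-193.0), np.float64(77.0)), (245, np.float64(556.0), np.float64(-189.0), np.float64(85.0)), (250, np.float64(558.0), np.float64(-189.0), np.float64(86.0)), (255, np.float64(560.0), np.float64(-189.0), np.float64(85.0)), (260, np.float64(562.0), np.float64(-189.0), np.float64(85.0)), (265, np.float64(564.0), np.float64(-189.0), np.float64(86.0)), (270, np.float64(566.0), np.float64(-189.0), np.float64(85.0)), (275, np.float64(568.0), np.float64(-189.0), np.float64(85.0)), (280, np.float64(571.0), np.float64(-193.0), np.float64(78.0)), (285, np.float64(573.0), np.float64(-194.0), np.float64(77.0))]
```

```bash
python3 - <<'E'
from h import *
for f in ('s3','w3'):
    z=ld(f);P=cloud(z);p=z['p'].astype(int).sum(-1)//3
    m=(z['d']>0)&(p<60)&(abs(P[...,0]-562)<25)&(abs(P[...,1]+200)<16)&(P[...,2]>15)
    print(f,np.sort(P[m][:,2])[:8].round(1))
w=ld('w3');P=cloud(w);p=w['p'].sum(-1,dtype=int)//3
for v in range(228,246): print(v,[(P[v,u].round(0).tolist(),p[v,u]) for u in (250,262)])
# open-finger tips in w2
z=ld('w2');P=cloud(z);pp=z['p'].astype(int).sum(-1)//3
m=(z['d']>0)&(pp<60)&(P[...,2]>100)
Q=P[m];i=np.argsort(Q[:,2])[:10];print(Q[i].round(0))
print(-w['R'].T@w['t'])
E
```

```text
s3 [70.  70.6 72.3 72.7 73.1 73.7 75.4 75.4]
w3 [66.5 66.9 67.1 67.2 67.2 67.4 67.4 67.6]
228 [([557.0, -191.0, 56.0], np.int64(86)), ([563.0, -190.0, 59.0], np.int64(116))]
229 [([557.0, -192.0, 56.0], np.int64(87)), ([563.0, -191.0, 59.0], np.int64(117))]
230 [([557.0, -192.0, 56.0], np.int64(86)), ([563.0, -191.0, 60.0], np.int64(117))]
231 [([557.0, -193.0, 55.0], np.int64(87)), ([563.0, -192.0, 59.0], np.int64(117))]
232 [([557.0, -193.0, 57.0], np.int64(84)), ([563.0, -192.0, 59.0], np.int64(110))]
233 [([558.0, -189.0, 68.0], np.int64(59)), ([563.0, -189.0, 67.0], np.int64(12))]
234 [([558.0, -189.0, 69.0], np.int64(61)), ([563.0, -189.0, 69.0], np.int64(12))]
235 [([558.0, -189.0, 70.0], np.int64(61)), ([563.0, -189.0, 70.0], np.int64(12))]
236 [([558.0, -189.0, 71.0], np.int64(63)), ([563.0, -189.0, 71.0], np.int64(11))]
237 [([558.0, -189.0, 73.0], np.int64(60)), ([563.0, -189.0, 72.0], np.int64(14))]
238 [([558.0, -189.0, 72.0], np.int64(61)), ([563.0, -190.0, 72.0], np.int64(9))]
239 [([558.0, -189.0, 75.0], np.int64(61)), ([563.0, -189.0, 74.0], np.int64(11))]
240 [([558.0, -189.0, 75.0], np.int64(61)), ([563.0, -189.0, 76.0], np.int64(11))]
241 [([558.0, -189.0, 76.0], np.int64(62)), ([563.0, -189.0, 77.0], np.int64(12))]
242 [([558.0, -190.0, 76.0], np.int64(62)), ([563.0, -189.0, 78.0], np.int64(11))]
243 [([558.0, -189.0, 78.0], np.int64(60)), ([563.0, -189.0, 78.0], np.int64(12))]
244 [([558.0, -189.0, 80.0], np.int64(61)), ([563.0, -189.0, 79.0], np.int64(12))]
245 [([558.0, -189.0, 81.0], np.int64(61)), ([563.0, -189.0, 82.0], np.int64(11))]
[[ 602. -201.  209.]
 [ 602. -212.  210.]
 [ 602. -197.  210.]
 [ 602. -214.  210.]
 [ 602. -213.  210.]
 [ 602. -201.  210.]
 [ 602. -202.  210.]
 [ 602. -206.  210.]
 [ 602. -207.  210.]
 [ 602. -199.  210.]]
[ 564.41191572 -131.52517429  205.40564834]
```

Both cameras put the shut finger tips at z≈67 while the state reports 33.6. The true tip is therefore about 33 mm higher than reported, and the fingers closed above the bar. I'll open, go 3.3 cm lower and close again.

Request:
{"method": "arm_command", "body": {"series": [60, 0, 0, 0, 0, 60, 0, 0, 0, 0, 60, 0, 0, 0, 0, 60, 0, 0, 0, 0, 60, 0, 0, 0, 0]}}

```text
clock: 4.62
eef_pos: [562.9, -200.1, 33.7]
tool_rot: [3.142, 0.0, 1.532]
force: [0.4, -0.7, -0.1]
width: 51.3
gripper_force: 0.0
```

Request:
{"method": "arm_command", "body": {"series": [60, 0, 0, 0.8, 0, 60, 0, 0, 1.6, 0, 60, 0, 0, 2.4, 0, 60, 0, 0, 3, 0, 60, 0, 0, 3.3, 0]}}

```text
clock: 5.03
eef_pos: [561.9, -199.7, -0.9]
tool_rot: [-3.139, -0.001, 1.532]
force: [0.2, 1.4, 0.1]
width: 51.1
gripper_force: 0.0
```

Request:
{"method": "arm_command", "body": {"series": [60, 0, 0, 0, 0, 30, 0, 0, 0, 0, 0, 0, 0, 0, 0, 0, 0, 0, 0, 0, 0, 0, 0, 0, 0]}}

```text
clock: 5.45
eef_pos: [563.1, -200.2, 1.2]
tool_rot: [3.141, 0.0, 1.532]
force: [-1.5, 0.2, 1.1]
width: 12.2
gripper_force: 58.3
```

Request:
{"method": "arm_command", "body": {"series": [0, 0, 0, 0, 0, 0, 0, 0, 0, 0, 0, 0, 0, 0, 0, 0, 0, 0, 0, 0, 0, 0, 0, 0, 0]}}

```text
clock: 5.87
eef_pos: [563.1, -200.2, 1.2]
tool_rot: [3.141, 0.0, 1.532]
force: [-0.6, 0.2, 5.7]
width: 12.5
gripper_force: 58.6
```

```bash
python3 - <<'E'
from h import *
p,y,s=pose();print(s['clock'],p,s['tool_rot'],s['force'],s['torque'],s['width'],s['gripper_force'],s['qpos'].round(3))
E
```

```text
5.8667 [ 563.10946069 -200.20291754    1.15280471] [3.14095970e+00 1.63236579e-04 1.53165278e+00] [-0.55648336  0.22373933  5.69468534] [0.04081706 0.16953162 0.02699854] 12.512124945963617 58.57376039028168 [ 0.141  0.846  0.249  1.813 -0.375  0.528  0.597]
```

The bar is gripped at 58 N. I'll lift it and carry it to a hover on the far side of the eye, with the wrist camera looking at the eye.

```bash
python3 - <<'E'
from h import *
p,y,_=pose(); L=np.array([p[0],p[1],101.]); T=np.array([630,370,234.]);n=6
plan([(*L,y,0)]+[(*(L+(T-L)*k/n),y+(227.5-y)*k/n,0) for k in range(1,n+1)])
E
```

```text
[0.0, 0.0, 0.0, -2.0, -0.0, 0.0, 0.0, 0.0, -4.0, -0.0, 0.0, 0.0, 0.0, -6.0, -0.0, 0.0, 0.0, 0.0, -8.0, -0.0, 0.0, 0.0, 0.0, -10.0, -0.0]
[0.0, 1.9, 0.1, -0.4, -4.7, 0.0, 3.8, 0.3, -0.9, -9.3, 0.0, 5.7, 0.4, -1.3, -14.0, 0.0, 7.6, 0.6, -1.8, -18.6, 0.0, 9.5, 0.7, -2.2, -23.3]
[0.0, 1.7, 0.9, -0.4, -4.7, 0.0, 3.4, 1.8, -0.9, -9.3, 0.0, 5.1, 2.7, -1.3, -14.0, 0.0, 6.8, 3.6, -1.8, -18.6, 0.0, 8.5, 4.5, -2.2, -23.3]
[0.0, 1.2, 1.5, -0.4, -4.7, 0.0, 2.4, 3.0, -0.9, -9.3, 0.0, 3.6, 4.5, -1.3, -14.0, 0.0, 4.8, 6.0, -1.8, -18.6, 0.0, 6.0, 7.4, -2.2, -23.3]
[0.0, 0.5, 1.8, -0.4, -4.7, 0.0, 1.0, 3.7, -0.9, -9.3, 0.0, 1.6, 5.5, -1.3, -14.0, 0.0, 2.1, 7.4, -1.8, -18.6, 0.0, 2.6, 9.2, -2.2, -23.3]
[0.0, -0.3, 1.9, -0.4, -4.7, 0.0, -0.5, 3.8, -0.9, -9.3, 0.0, -0.8, 5.7, -1.3, -14.0, 0.0, -1.0, 7.6, -1.8, -18.6, 0.0, -1.3, 9.5, -2.2, -23.3]
[0.0, -1.0, 1.6, -0.4, -4.7, 0.0, -2.0, 3.3, -0.9, -9.3, 0.0, -2.9, 4.9, -1.3, -14.0, 0.0, -3.9, 6.6, -1.8, -18.6, 0.0, -4.9, 8.2, -2.2, -23.3]
```

Request:
{"method": "arm_command", "body": {"series": [0, 0, 0, -1, 0, 0, 0, 0, -3, 0, 0, 0, 0, -6, 0, 0, 0, 0, -8.5, 0, 0, 0, 0, -10, 0]}}

```text
clock: 6.28
eef_pos: [563.7, -200.5, 103.3]
tool_rot: [3.139, 0.001, 1.532]
force: [0.4, -0.3, -0.9]
width: 12.6
gripper_force: 58.5
```

Request:
{"method": "arm_command", "body": {"series": [0, 1.9, 0.1, -0.4, -4.7, 0, 3.8, 0.3, -0.9, -9.3, 0, 5.7, 0.4, -1.3, -14, 0, 7.6, 0.6, -1.8, -18.6, 0, 9.5, 0.7, -2.2, -23.3]}}

```text
clock: 6.7
eef_pos: [573.3, -104.4, 123.1]
tool_rot: [-3.141, -0.0, 1.942]
force: [1.0, 0.2, -1.6]
width: 12.4
gripper_force: 58.6
```

Request:
{"method": "arm_command", "body": {"series": [0, 1.7, 0.9, -0.4, -4.7, 0, 3.4, 1.8, -0.9, -9.3, 0, 5.1, 2.7, -1.3, -14, 0, 6.8, 3.6, -1.8, -18.6, 0, 8.5, 4.5, -2.2, -23.3]}}

```text
clock: 7.12
eef_pos: [584.5, -9.0, 145.0]
tool_rot: [-3.141, -0.0, 2.349]
force: [0.7, -0.0, -1.5]
width: 12.4
gripper_force: 58.5
```

Request:
{"method": "arm_command", "body": {"series": [0, 1.2, 1.5, -0.4, -4.7, 0, 2.4, 3, -0.9, -9.3, 0, 3.6, 4.5, -1.3, -14, 0, 4.8, 6, -1.8, -18.6, 0, 6, 7.4, -2.2, -23.3]}}

```text
clock: 7.53
eef_pos: [595.6, 85.7, 167.0]
tool_rot: [-3.141, -0.0, 2.756]
force: [1.0, 0.3, -2.8]
width: 12.3
gripper_force: 58.5
```

Request:
{"method": "arm_command", "body": {"series": [0, 0.5, 1.8, -0.4, -4.7, 0, 1, 3.7, -0.9, -9.3, 0, 1.6, 5.5, -1.3, -14, 0, 2.1, 7.4, -1.8, -18.6, 0, 2.6, 9.2, -2.2, -23.3]}}

```text
clock: 7.95
eef_pos: [606.3, 180.5, 188.9]
tool_rot: [-3.141, -0.001, -3.121]
force: [-0.6, 0.2, -1.7]
width: 11.9
gripper_force: 58.5
```

Request:
{"method": "arm_command", "body": {"series": [0, -0.3, 1.9, -0.4, -4.7, 0, -0.5, 3.8, -0.9, -9.3, 0, -0.8, 5.7, -1.3, -14, 0, -1, 7.6, -1.8, -18.6, 0, -1.3, 9.5, -2.2, -23.3]}}

```text
clock: 8.37
eef_pos: [617.7, 275.3, 210.7]
tool_rot: [-3.141, -0.001, -2.714]
force: [0.0, -0.0, -1.9]
width: 12.2
gripper_force: 58.5
```

Request:
{"method": "arm_command", "body": {"series": [0, -1, 1.6, -0.4, -4.7, 0, -2, 3.3, -0.9, -9.3, 0, -2.9, 4.9, -1.3, -14, 0, -3.9, 6.6, -1.8, -18.6, 0, -4.9, 8.2, -2.2, -23.3]}}

```text
clock: 8.78
eef_pos: [628.7, 370.3, 232.6]
tool_rot: [-3.141, -0.002, -2.308]
force: [-0.1, 0.1, -1.7]
width: 12.2
gripper_force: 58.5
```

```bash
python3 - <<'E'
from h import *
for i in range(4): viewer.get_image('wrist')
p,y,s=pose();print(s['clock'],p,s['tool_rot'],s['force'],s['torque'],s['width'],s['gripper_force'],s['qpos'].round(3))
snap('wrist','w4');print(pose()[0])
E
```

```text
8.9833 [628.6488011  369.40154539 231.95147485] [-3.14134882e+00 -2.09641979e-03 -2.31189544e+00] [ 0.19448006 -0.35644738 -1.83977736] [-0.04562533 -0.04438015  0.03981932] 12.35548708255658 58.4831428527832 [-0.429  0.746 -0.289  1.21   0.208  1.216  1.682]
[629.08082022 368.23373938 231.95154289]
```

View pics/w4.png

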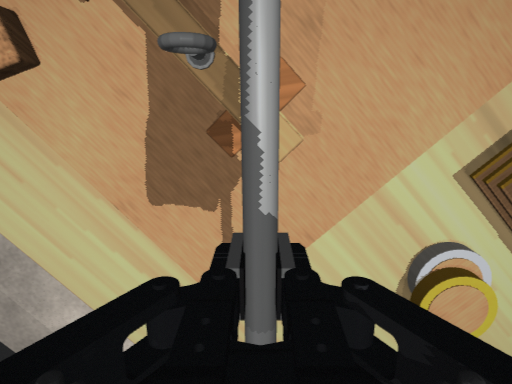

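The eye loop sits at (187,42) with its collar at (200,62). The bar runs straight up the image at u≈261.

```bash
cat >> h.py <<'E'
def fit(f):
    z=ld(f);P=cloud(z);p=z['p'].astype(int);g=(abs(p.max(-1)-p.min(-1))<25)
    m=(z['d']>0)&g&(P[...,2]>160)&(P[...,2]<210)&(abs(P[...,0]-591)<35)&(abs(P[...,1]-262)<35)
    Q=P[m];r=cv2.minAreaRect(Q[:,:2].astype(np.float32));w,V=np.linalg.eigh(np.cov(Q[:,:2].T));v=V[:,1]
    print(f,'loop',len(Q),Q.mean(0).round(1),r,'dir',np.degrees(np.arctan2(v[1],v[0])),'z',np.percentile(Q[:,2],[1,50,99]))
E
python3 - <<'E'
from h import *
fit('w4');fit('top0');fit('scene0')
z=ld('w4');P=cloud(z);p=z['p'].astype(int)
m=(z['d']>0)&((p.max(-1)-p.min(-1))<25)&(p.max(-1)>55)&(P[...,2]>265)&(P[...,2]<310)
m[:, :200]=0;m[:,310:]=0;m[225:]=0
Q=P[m];a=np.percentile(Q[:,2],99)
v,u=np.where(m);print(len(Q),u.min(),u.max(),v.min(),v.max())
# crest: top points
mu=Q.mean(0);w,V=np.linalg.eigh(np.cov((Q-mu).T));d=V[:,2];print('bar mean',mu,'dir',d,np.degrees(np.arctan2(d[1],d[0])))
# per-row centre and max z
for r in range(0,220,30):
    q=P[r][m[r]]; print(r,q.mean(0).round(1),np.percentile(q[:,2],90).round(1),len(q))
# panel
m=(z['d']>0)&(abs(P[...,2]-140)<3);Q=P[m];print('panel',np.median(Q[:,2]),cv2.minAreaRect(Q[:,:2].astype(np.float32)))
E
```

```text
w4 loop 1121 [590.6 264.2 193.7] ((590.70654296875, 263.3293762207031), (9.016256332397461, 34.096519470214844), 47.91789627075195) dir 138.07717792076858 z [164.67760594 198.5998795  204.39669117]
top0 loop 100 [590.  260.2 189.2] ((589.96630859375, 260.7810974121094), (8.703676223754883, 31.84006118774414), 41.3800163269043) dir 136.23573297935573 z [164.17017379 193.11488313 203.89655204]
scene0 loop 137 [594.4 263.4 186. ] ((593.7305908203125, 263.4967041015625), (6.6238322257995605, 32.703514099121094), 47.57099914550781) dir 136.6888408290424 z [162.06292541 187.076923   203.31379627]
8481 239 279 0 224
bar mean [583.67062006 321.03956691 289.03900612] dir [-0.67207902 -0.74047309  0.0030642 ] -132.227972061996
0 [560.7 295.7 289.1] 290.5 41
30 [566.4 302.1 289.1] 290.6 40
60 [572.4 308.8 289. ] 290.6 39
90 [578.8 315.7 289.3] 290.8 38
120 [585.5 323.  289. ] 290.7 38
150 [592.5 330.7 289.2] 290.8 36
180 [599.8 338.9 289.2] 290.7 35
210 [607.6 347.4 288.9] 290.6 35
panel 140.46473440929987 ((590.3790893554688, 280.8411560058594), (30.0730037689209, 166.84410095214844), 1.3579728603363037)
```

Request:
{"method": "arm_command", "body": {"series": [0, -1, -1, 0, 0, 0, -2, -2, 0, 0, 0, -3, -3, 0, 0, 0, -3.7, -4, 0, 0, 0, -4, -4.4, 0, 0]}}

```text
clock: 9.45
eef_pos: [690.8, 366.4, 231.9]
tool_rot: [-3.139, -0.002, -2.316]
force: [0.0, -1.3, -1.4]
width: 12.3
gripper_force: 58.5
```

Request:
{"method": "arm_command", "body": {"series": [0, 0, 0, 2.4, 0, 0, 0, 0, 5, 0, 0, 0, 0, 7.5, 0, 0, 0, 0, 9.2, 0, 0, 0, 0, 9.85, 0]}}

```text
clock: 9.87
eef_pos: [686.6, 366.8, 130.1]
tool_rot: [3.141, -0.007, -2.313]
force: [0.0, 0.1, -2.9]
width: 12.7
gripper_force: 58.5
```

```bash
python3 - <<'E'
from h import *
for i in range(5): viewer.get_image('wrist')
p,y,s=pose();print(s['clock'],p,s['tool_rot'],y,s['force'],s['torque'])
snap('scene','s5');snap('wrist','w5');snap('top','t5');p,y,s=pose();print(p,y)
z=ld('w5');P=cloud(z);q=z['p'].astype(int)
m=(z['d']>0)&((q.max(-1)-q.min(-1))<25)&(q.max(-1)>55)&(P[...,2]>165)&(P[...,2]<210);m[:,:200]=0;m[:,310:]=0;m[225:]=0
Q=P[m];mu=Q.mean(0);d=np.linalg.eigh(np.cov((Q-mu).T))[1][:,2];v,u=np.where(m)
print(mu,d,np.degrees(np.arctan2(d[1],d[0])),v.min(),np.percentile(Q[:,2],[90,99]))
e=np.array([590.7,263.3]);print('perp of eye from bar line',np.cross(d[:2],e-mu[:2]),'r',np.linalg.norm(p[:2]-e))
for f in('s5','t5'):
    z=ld(f);P=cloud(z);q=z['p'].astype(int)
    m=(z['d']>0)&((q.max(-1)-q.min(-1))<25)&(q.max(-1)>60)&(P[...,2]>150)&(P[...,2]<208)&(P[...,0]<700)&(P[...,1]<360)&(P[...,1]>235)
    Q=P[m];v,u=np.where(m);print(f,len(Q),u.min(),u.max(),v.min(),v.max())
    dd=np.array([.672,.7405]);al=(Q[:,:2]-e)@dd;B=al>25;E=al<20
    print(' bar',B.sum(),al[B].min() if B.any() else 0,'perp bar-e',np.mean((Q[B][:,:2]-e)@[.7405,-.672]),'z',np.percentile(Q[B][:,2],[1,50,99]),'eye perp',np.percentile((Q[E][:,:2]-e)@[.7405,-.672],[1,50,99]),'z',np.percentile(Q[E][:,2],[1,50,99]))
E
```

```text
10.1167 [689.80132529 369.99924419 136.28451982] [-3.14071472e+00  2.92499874e-03 -2.31220239e+00] -132.47943852814535 [-0.54104087  0.50151683 -1.55157075] [-0.01600972  0.05276808  0.06132907]
[689.48694205 370.09592152 135.96839684] -132.45123875556715
[644.51137065 321.58231401 193.1151404 ] [-0.67426279 -0.73848619 -0.0027995 ] -132.3971329555874 0 [194.7344417  195.55988558]
perp of eye from bar line -0.44135814360205217 r 145.47930702953087
s5 718 434 496 37 278
 bar 255 42.23252333265186 perp bar-e 5.8932648200847195 z [184.07586025 191.0751547  195.30294652] eye perp [-1641.01341555 -1107.01702195    17.69642315] z [150.70890969 179.7095876  207.53615855]
t5 320 36 89 133 183
 bar 238 37.74206562373298 perp bar-e 0.2233229755440825 z [187.13743283 191.7440817  196.10159791] eye perp [-13.382676    -1.12682712  16.16481769] z [153.17560391 196.51300579 205.54864185]<stdin>:9: DeprecationWarning: Arrays of 2-dimensional vectors are deprecated. Use arrays of 3-dimensional vectors instead. (deprecated in NumPy 2.0)
```

Request:
{"method": "arm_command", "body": {"series": [0, 0, 0, 0, 0, 0, 0, 0, 0, 0, 0, 0, 0, 0, 0, 0, 0, 0, 0, 0, 0, 0, 0, 0, 0]}}

```text
clock: 10.68
eef_pos: [688.7, 369.6, 134.2]
tool_rot: [3.142, -0.0, -2.312]
force: [-1.0, 0.4, -2.1]
width: 12.2
gripper_force: 58.5
```

```bash
python3 - <<'E'
from h import *
p,y,s=pose();print(p,y)
snap('scene','s6');print(pose()[0])
a=cv2.imread('pics/s6.png')[180:280,400:512];cv2.imwrite('pics/s6c.png',cv2.resize(a,(672,600),interpolation=cv2.INTER_CUBIC))
z=ld('s6');P=cloud(z);q=z['p'].astype(int)
e=np.array([590.7,263.3]);dd=np.array([.672,.7405])
m=(z['d']>0)&((q.max(-1)-q.min(-1))<25)&(q.max(-1)>60)&(P[...,2]>150)&(P[...,2]<208)&(abs(P[...,0]-620)<80)&(abs(P[...,1]-290)<60)
Q=P[m];al=(Q[:,:2]-e)@dd;pe=(Q[:,:2]-e)@[.7405,-.672]
for lo in range(-20,90,10):
    k=(al>lo)&(al<lo+10)
    if k.sum()>3: print(lo,k.sum(),'perp',np.percentile(pe[k],[2,50,98]).round(1),'z',np.percentile(Q[k][:,2],[2,50,98]).round(1))
E
```

```text
[688.72535803 369.63197058 134.16810122] -132.44171936321177
[688.7446197  369.64679004 134.16150316]
0 135 perp [-11.9   4.   17.6] z [152.2 181.2 202.1]
40 23 perp [0.8 5.3 8.6] z [185.3 189.3 192.5]
50 38 perp [-0.5  5.1  8.7] z [183.4 190.  192.9]
60 36 perp [-0.6  5.4  9.1] z [183.3 189.4 192.3]
70 36 perp [0.2 5.9 8.6] z [183.7 190.3 192.9]
80 40 perp [-0.5  5.5  9.5] z [183.7 189.5 192.8]
```

View pics/s6c.png

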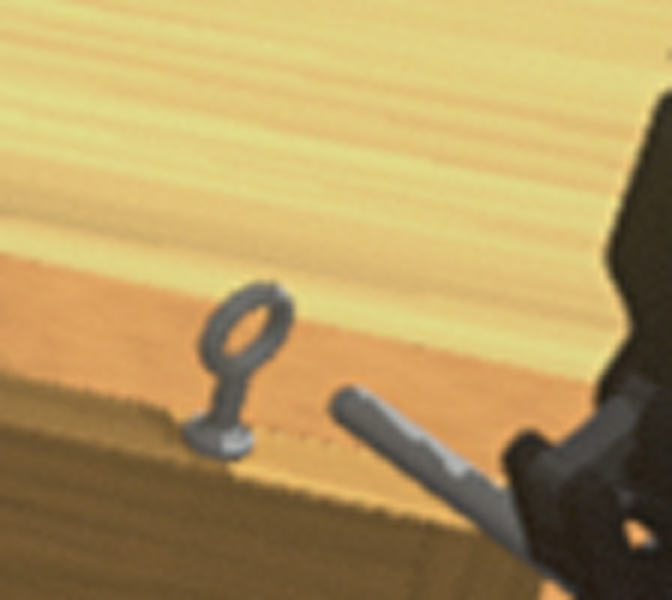

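The scene crop shows the bar tip at (345,403) in line with the loop at (247,330), about 1 mm high. I'll insert with that small correction.

Request:
{"method": "arm_command", "body": {"series": [0, 0.4, 0.05, 0.1, 0, 0, 1.4, 0.05, 0.1, 0, 0, 2.4, 0.05, 0.1, 0, 0, 3.3, 0.05, 0.1, 0, 0, 4, 0.05, 0.1, 0]}}

```text
clock: 11.15
eef_pos: [660.7, 339.5, 133.1]
tool_rot: [-3.142, -0.001, -2.312]
force: [-0.1, 0.3, -2.2]
width: 12.3
gripper_force: 58.5
```

Request:
{"method": "arm_command", "body": {"series": [0, 0.4, 0, 0, 0, 0, 0.8, 0, 0, 0, 0, 1.1, 0, 0, 0, 0, 1.3, 0, 0, 0, 0, 1.5, 0, 0, 0]}}

```text
clock: 11.57
eef_pos: [651.2, 329.5, 133.2]
tool_rot: [3.141, 0.0, -2.311]
force: [-0.5, -0.1, -1.8]
width: 12.3
gripper_force: 58.5
```

```bash
python3 - <<'E'
from h import *
p,y,s=pose();print(s['clock'],p,y,s['force'],s['torque'],np.linalg.norm(p[:2]-[590.7,263.3]))
E
```

```text
11.5667 [651.24048826 329.54339529 133.18738148] -132.43118626778084 [-0.4802715  -0.117041   -1.75900473] [-0.02858559 -0.04943638 -0.00580352] 89.74039301520689
```

Request:
{"method": "arm_command", "body": {"series": [0, 0.5, 0, 0, 0, 0, 1, 0, 0, 0, 0, 1.5, 0, 0, 0, 0, 1.9, 0, 0, 0, 0, 2, 0, 0, 0]}}

```text
clock: 11.98
eef_pos: [637.3, 313.7, 133.2]
tool_rot: [-3.141, -0.001, -2.312]
force: [-0.4, -0.1, -1.9]
width: 11.8
gripper_force: 58.5
```

```bash
python3 - <<'E'
from h import *
for i in range(3): viewer.get_image('wrist')
p,y,s=pose();print(s['clock'],p,y,s['force'],s['torque'],np.linalg.norm(p[:2]-[590.7,263.3]))
snap('scene','s7');snap('wrist','w7')
a=cv2.imread('pics/s7.png')[200:275,390:490];b=cv2.imread('pics/w7.png')
cv2.imwrite('pics/m7.png',np.hstack([cv2.resize(a,(400,300),interpolation=cv2.INTER_CUBIC),cv2.resize(b,(400,300))]))
E
```

```text
12.1333 [637.89714111 314.63259466 133.35127042] -132.4474791112734 [-0.88585172 -0.38851402 -1.79760912] [0.00640398 0.03199389 0.05122581] 69.73238417605349
```

View pics/m7.png

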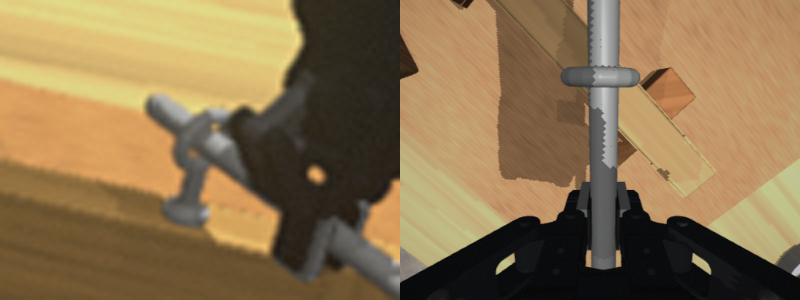

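The bar is through the loop (right half: loop at (600,76), bar crossing at u≈603; left half agrees). I'll turn clockwise about the eye axis with r = 70 mm. The first 40° (0.70 rad) is safe, because play plus gap is at least 0.8 rad.

Request:
{"method": "arm_command", "body": {"series": [0, 0.02, -0.49, 0, 4, 0, 0.07, -0.97, 0, 8, 0, 0.15, -1.45, 0, 12, 0, 0.27, -1.92, 0, 16, 0, 0.42, -2.38, 0, 20]}}

```text
clock: 12.65
eef_pos: [652.7, 295.7, 133.1]
tool_rot: [3.141, 0.0, -2.664]
force: [-0.0, -0.1, -1.9]
width: 12.2
gripper_force: 58.5
```

Request:
{"method": "arm_command", "body": {"series": [0, 0.02, -0.49, 0, 4, 0, 0.07, -0.97, 0, 8, 0, 0.15, -1.45, 0, 12, 0, 0.27, -1.92, 0, 16, 0, 0.42, -2.38, 0, 20]}}

```text
clock: 13.07
eef_pos: [659.7, 271.6, 132.9]
tool_rot: [-3.14, -0.001, -3.013]
force: [-0.3, -1.5, -1.8]
width: 12.6
gripper_force: 58.7
```

```bash
cat >> h.py <<'E'
E0=np.array([590.7,263.3,0])
def eye(f):
    """loop angle from pixels of grey at loop height above bar crest"""
    z=ld(f);P=cloud(z);p=z['p'].astype(int);g=(p.max(-1)-p.min(-1))<25
    m=(z['d']>0)&g&(P[...,2]>195.5)&(P[...,2]<208)&(np.hypot(P[...,0]-E0[0],P[...,1]-E0[1])<24)
    Q=P[m][:,:2];mu=Q.mean(0);v=np.linalg.eigh(np.cov((Q-mu).T))[1][:,1]
    r=cv2.minAreaRect(Q.astype(np.float32))
    return len(Q),mu.round(1),round(np.degrees(np.arctan2(v[1],v[0]))%180,1),np.round(r[1],1)
def tq(n=3):
    o=[]
    for _ in range(n):
        p,y,s=pose();F=s['force'];M=s['torque'];a=p-E0
        o.append([a[0]*F[1]/1000-a[1]*F[0]/1000+M[2],M[2],*F]); viewer.get_image('top')
    return np.mean(o,0).round(3),np.std(o,0).round(3)
def rep(f):
    print('Tz eye,Mz,F',*tq());p,y,s=pose();a=p-E0
    print(s['clock'],p.round(1),'yaw',round(y,1),'phi',np.degrees(np.arctan2(a[1],a[0])).round(1),'r',np.hypot(a[0],a[1]).round(1),'w',s['width'],'q7',s['qpos'][6]); snap('wrist',f);print('eye',eye(f))
E
python3 - <<'E'
from h import *
for f in('w4','w7'): print(f,eye(f))
rep('w8')
E
```

```text
w4 (697, array([590.3, 263.5]), np.float64(137.3), array([ 8.1, 30.2]))
w7 (2204, array([590.7, 262.4]), np.float64(136.8), array([ 7.9, 30. ]))
Tz eye,Mz,F [ 0.069  0.091 -0.448 -0.376 -2.111] [0.061 0.111 0.217 0.885 0.389]
13.2167 [659.8 272.  133.1] yaw -172.3 phi 7.1 r 69.6 w 12.320330029415835 q7 1.2087894596917086
eye (2178, array([590.6, 262.5]), np.float64(136.4), array([ 8., 30.]))
```

Request:
{"method": "arm_command", "body": {"series": [0, 0.02, -0.49, 0, 4, 0, 0.07, -0.97, 0, 8, 0, 0.15, -1.45, 0, 12, 0, 0.27, -1.92, 0, 16, 0, 0.42, -2.38, 0, 20]}}

```text
clock: 13.68
eef_pos: [659.0, 248.7, 133.2]
tool_rot: [3.141, 0.001, 2.924]
force: [0.5, -0.3, -3.0]
width: 12.3
gripper_force: 58.9
```

```bash
python3 - <<'E'
from h import *
rep('w9')
E
```

```text
Tz eye,Mz,F [ 0.199  0.206  0.511 -0.214 -2.68 ] [0.073 0.094 0.034 0.777 0.492]
13.8333 [659.  248.5 133.3] yaw 167.7 phi -12.3 r 69.9 w 11.891627058073908 q7 0.9518483095337301
eye (2163, array([590.7, 262.6]), np.float64(117.7), array([ 8.1, 29.9]))
```

The play ran out at about 41° of skew. The eye has turned 19° (0.33 rad) with a drag of about 0.15–0.2 N m. From here I'll take 5° steps and measure torque after each.

Request:
{"method": "arm_command", "body": {"series": [0, 0, -0.12, 0, 1, 0, 0, -0.24, 0, 2, 0, 0.02, -0.49, 0, 4, 0, 0.03, -0.61, 0, 5, 0, 0.03, -0.61, 0, 5]}}

```text
clock: 14.3
eef_pos: [657.4, 242.6, 133.3]
tool_rot: [3.141, 0.001, 2.837]
force: [2.0, 0.6, -2.2]
width: 11.9
gripper_force: 58.8
```

```bash
sed -i 's/def tq(n=3)/def tq(n=6)/' h.py; python3 -c "
from h import *
rep('w10')"
```

```text
Tz eye,Mz,F [ 0.205  0.214  1.847 -0.7   -2.543] [0.063 0.03  0.156 0.744 0.203]
14.6 [657.4 242.6 133.3] yaw 162.6 phi -17.3 r 69.9 w 12.260929299630435 q7 0.8851536573295612
eye (2156, array([590.8, 262.6]), np.float64(113.1), array([ 8. , 30.2]))
```

Request:
{"method": "arm_command", "body": {"series": [0, 0, -0.12, 0, 1, 0, 0, -0.24, 0, 2, 0, 0.02, -0.49, 0, 4, 0, 0.03, -0.61, 0, 5, 0, 0.03, -0.61, 0, 5]}}

```text
clock: 15.07
eef_pos: [655.3, 236.6, 133.4]
tool_rot: [3.141, 0.001, 2.749]
force: [3.2, -0.5, -1.9]
width: 11.9
gripper_force: 58.7
```

```bash
python3 -c "
from h import *
rep('w11')"
```

```text
Tz eye,Mz,F [ 0.156  0.112  2.668 -0.427 -2.289] [0.05  0.033 0.638 0.397 0.304]
15.3667 [655.3 236.7 133.3] yaw 157.6 phi -22.4 r 69.8 w 12.124551552586164 q7 0.8204124099656105
eye (2166, array([590.8, 262.6]), np.float64(107.8), array([ 8. , 30.2]))
```

Request:
{"method": "arm_command", "body": {"series": [0, 0, -0.12, 0, 1, 0, 0, -0.24, 0, 2, 0, 0.02, -0.49, 0, 4, 0, 0.03, -0.61, 0, 5, 0, 0.03, -0.61, 0, 5]}}

```text
clock: 15.83
eef_pos: [652.7, 231.0, 133.4]
tool_rot: [3.141, 0.001, 2.661]
force: [3.8, 0.1, -3.3]
width: 12.0
gripper_force: 58.6
```

```bash
python3 -c "
from h import *
rep('w12')"
```

```text
Tz eye,Mz,F [ 0.144  0.073  3.779 -0.828 -2.612] [0.06  0.039 0.29  0.535 0.331]
16.1333 [652.7 231.1 133.3] yaw 152.6 phi -27.5 r 69.9 w 12.369099687476604 q7 0.7555482954138868
eye (2157, array([590.8, 262.6]), np.float64(102.7), array([ 8. , 29.7]))
```

Request:
{"method": "arm_command", "body": {"series": [0, 0, -0.12, 0, 1, 0, 0, -0.24, 0, 2, 0, 0.02, -0.49, 0, 4, 0, 0.03, -0.61, 0, 5, 0, 0.03, -0.61, 0, 5]}}

```text
clock: 16.6
eef_pos: [649.6, 225.7, 133.3]
tool_rot: [3.141, 0.0, 2.574]
force: [4.8, -0.8, -2.9]
width: 12.1
gripper_force: 58.6
```

```bash
python3 -c "
from h import *
rep('w13')"
```

```text
Tz eye,Mz,F [ 0.162  0.03   4.777 -0.808 -2.21 ] [0.037 0.029 0.381 0.576 0.455]
16.9 [649.6 225.8 133.2] yaw 147.6 phi -32.5 r 69.8 w 12.168400038946238 q7 0.690585939776379
eye (2155, array([590.8, 262.6]), np.float64(97.4), array([ 8. , 29.6]))
```

Request:
{"method": "arm_command", "body": {"series": [0, 0, -0.12, 0, 1, 0, 0, -0.24, 0, 2, 0, 0.02, -0.49, 0, 4, 0, 0.03, -0.61, 0, 5, 0, 0.03, -0.61, 0, 5]}}

```text
clock: 17.37
eef_pos: [646.1, 220.7, 133.3]
tool_rot: [3.141, 0.0, 2.487]
force: [5.4, -1.2, -2.8]
width: 12.1
gripper_force: 58.6
```

```bash
python3 -c "
from h import *
rep('w14')"
```

```text
Tz eye,Mz,F [ 0.221  0.031  5.244 -0.591 -2.4  ] [0.051 0.026 0.335 0.463 0.494]
17.6667 [646.1 220.8 133.3] yaw 142.6 phi -37.5 r 69.8 w 11.989250191766464 q7 0.6253969684531525
eye (2150, array([590.9, 262.6]), np.float64(92.4), array([ 8. , 29.9]))
```

Request:
{"method": "arm_command", "body": {"series": [0, 0, -0.12, 0, 1, 0, 0, -0.24, 0, 2, 0, 0.02, -0.49, 0, 4, 0, 0.03, -0.61, 0, 5, 0, 0.03, -0.61, 0, 5]}}

```text
clock: 18.13
eef_pos: [642.2, 216.1, 133.3]
tool_rot: [3.141, 0.0, 2.4]
force: [6.2, -0.8, -2.8]
width: 12.1
gripper_force: 58.6
```

```bash
python3 -c "
from h import *
rep('w15')"
```

```text
Tz eye,Mz,F [ 0.144 -0.059  5.202 -0.834 -2.308] [0.028 0.023 0.499 0.132 0.356]
18.4333 [642.2 216.1 133.3] yaw 137.6 phi -42.5 r 69.8 w 11.787418803555793 q7 0.5600370792148223
eye (2159, array([590.9, 262.5]), np.float64(87.3), array([29.8,  8. ]))
```

Request:
{"method": "arm_command", "body": {"series": [0, 0, -0.12, 0, 1, 0, 0, -0.24, 0, 2, 0, 0.02, -0.49, 0, 4, 0, 0.03, -0.61, 0, 5, 0, 0.03, -0.61, 0, 5]}}

```text
clock: 18.9
eef_pos: [637.9, 211.8, 133.3]
tool_rot: [3.141, 0.0, 2.312]
force: [5.5, -1.6, -3.4]
width: 12.2
gripper_force: 58.6
```

```bash
python3 -c "
from h import *
rep('w16')"
```

```text
Tz eye,Mz,F [ 0.181 -0.043  5.226 -0.961 -3.035] [0.044 0.026 0.25  0.468 0.312]
19.2 [637.9 211.8 133.3] yaw 132.5 phi -47.5 r 69.8 w 12.153699929064647 q7 0.494414041805885
eye (2144, array([590.9, 262.6]), np.float64(82.1), array([30.4,  8. ]))
```

Request:
{"method": "arm_command", "body": {"series": [0, 0, -0.12, 0, 1, 0, 0, -0.24, 0, 2, 0, 0.02, -0.49, 0, 4, 0, 0.03, -0.61, 0, 5, 0, 0.03, -0.61, 0, 5]}}

```text
clock: 19.67
eef_pos: [633.4, 208.1, 133.4]
tool_rot: [3.14, 0.0, 2.225]
force: [5.8, 0.2, -2.2]
width: 12.2
gripper_force: 58.6
```

```bash
python3 -c "
from h import *
rep('w17')"
```

```text
Tz eye,Mz,F [ 0.245 -0.041  5.507 -0.433 -2.553] [0.061 0.039 0.62  0.716 0.466]
19.9667 [633.5 208.1 133.4] yaw 127.5 phi -52.2 r 69.8 w 11.836046502770431 q7 0.4286431943552897
eye (2146, array([591. , 262.6]), np.float64(77.9), array([30.,  8.]))
```

Request:
{"method": "arm_command", "body": {"series": [0, 0, -0.12, 0, 1, 0, 0, -0.24, 0, 2, 0, 0.01, -0.36, 0, 3, 0, 0.01, -0.36, 0, 3, 0, 0.01, -0.36, 0, 3]}}

```text
clock: 20.43
eef_pos: [630.8, 206.1, 133.4]
tool_rot: [3.14, 0.001, 2.174]
force: [5.8, -1.6, -3.4]
width: 12.3
gripper_force: 58.6
```

```bash
python3 -c "
from h import *
rep('w18')"
```

```text
Tz eye,Mz,F [ 0.358  0.042  5.942 -0.581 -2.998] [0.048 0.023 0.239 0.691 0.606]
20.7333 [630.8 206.1 133.4] yaw 124.6 phi -55.0 r 69.8 w 12.409293414763825 q7 0.3891105961946639
eye (2137, array([591. , 262.5]), np.float64(75.5), array([29.3,  8. ]))
```

The torque is climbing (0.17 → 0.36 N m, about 0.07 rad past touching). One more 3° puts it well inside the snug range.

Request:
{"method": "arm_command", "body": {"series": [0, 0, -0.12, 0, 1, 0, 0, -0.24, 0, 2, 0, 0.01, -0.36, 0, 3, 0, 0.01, -0.36, 0, 3, 0, 0.01, -0.36, 0, 3]}}

```text
clock: 21.2
eef_pos: [628.0, 204.3, 133.5]
tool_rot: [3.139, 0.001, 2.122]
force: [6.5, -1.0, -2.8]
width: 12.0
gripper_force: 58.6
```

```bash
python3 -c "
from h import *
rep('w19')"
```

```text
Tz eye,Mz,F [ 0.505  0.118  6.772 -0.35  -3.324] [0.059 0.026 0.275 0.755 0.459]
21.5 [627.9 204.3 133.4] yaw 121.6 phi -57.7 r 69.8 w 11.99076475728282 q7 0.34946580814938055
eye (2138, array([591. , 262.6]), np.float64(72.9), array([30.,  8.]))
```

The torque is 0.5 N m, about 0.13 rad past touching, so it is snug. I'll stop here and turn back through the play until the bar is square in the loop.

Request:
{"method": "arm_command", "body": {"series": [0, 0, 0.24, 0, -2, 0, 0.02, 0.49, 0, -4, 0, 0.07, 0.97, 0, -8, 0, 0.15, 1.45, 0, -12, 0, 0.27, 1.92, 0, -16]}}

```text
clock: 21.97
eef_pos: [640.4, 217.1, 132.9]
tool_rot: [-3.14, -0.003, 2.404]
force: [1.1, 0.4, -2.0]
width: 12.1
gripper_force: 58.8
```

Request:
{"method": "arm_command", "body": {"series": [0, 0.02, 0.49, 0, -4, 0, 0.07, 0.97, 0, -8, 0, 0.15, 1.45, 0, -12, 0, 0.27, 1.92, 0, -16, 0, 0.27, 1.92, 0, -16]}}

```text
clock: 22.38
eef_pos: [650.5, 234.0, 132.4]
tool_rot: [-3.141, -0.005, 2.684]
force: [0.3, -0.2, -2.1]
width: 12.3
gripper_force: 58.8
```

Request:
{"method": "arm_command", "body": {"series": [0, 0.02, 0.49, 0, -4, 0, 0.07, 0.97, 0, -8, 0, 0.15, 1.45, 0, -12, 0, 0.27, 1.92, 0, -16, 0, 0.27, 1.92, 0, -16]}}

```text
clock: 22.8
eef_pos: [657.0, 252.0, 132.6]
tool_rot: [3.141, -0.004, 2.961]
force: [0.7, 0.7, -2.4]
width: 12.1
gripper_force: 58.8
```

```bash
python3 -c "
from h import *
rep('w20')
for f in('w7','w20'):
  z=ld(f);P=cloud(z);q=z['p'].astype(int)
  m=(z['d']>0)&((q.max(-1)-q.min(-1))<25)&(q.max(-1)>55)&(P[...,2]>170)&(P[...,2]<195);m[:,:200]=0;m[:,320:]=0;m[225:]=0;m[:130]=0
  Q=P[m];mu=Q.mean(0);d=np.linalg.eigh(np.cov((Q-mu).T))[1][:,2];d*=-np.sign(d[0])
  print('bar',mu.round(1),np.degrees(np.arctan2(d[1],d[0])),'perp', d[0]*(E0-mu)[1]-d[1]*(E0-mu)[0])
"
```

```text
Tz eye,Mz,F [ 0.034  0.014  0.154  0.269 -2.044] [0.043 0.022 0.417 0.583 0.487]
23.1 [658.6 250.1 133.1] yaw 169.5 phi -11.0 r 69.2 w 12.125850237144988 q7 0.9735341646295546
eye (2147, array([590.8, 262.4]), np.float64(81.4), array([29.6,  8. ]))
bar [608.2 283.4 190.2] -132.38746539535302 perp 0.6339762298112426
bar [615.9 257.7 190.1] 169.4302261187879 perp -0.8463828957314901
```

The eye stays at 81.4°: its peak was 72.9°, so it sprang back to touching. The bar is free, so I'll draw it out and carry it back.

Request:
{"method": "arm_command", "body": {"series": [0, -1.5, 0, 0, 0, 0, -3.2, 0, 0, 0, 0, -5, 0, 0, 0, 0, -7, 0, 0, 0, 0, -8.5, 0, 0, 0]}}

```text
clock: 23.57
eef_pos: [743.9, 234.2, 133.2]
tool_rot: [-3.141, 0.001, 2.958]
force: [1.2, -0.6, -2.9]
width: 12.3
gripper_force: 58.8
```

Request:
{"method": "arm_command", "body": {"series": [0, 0, 0, -1, 0, 0, 0, 0, -3, 0, 0, 0, 0, -5, 0, 0, 0, 0, -6.5, 0, 0, 0, 0, -7, 0]}}

```text
clock: 23.98
eef_pos: [743.5, 236.0, 207.1]
tool_rot: [3.139, 0.004, 2.959]
force: [-0.4, 0.6, -0.5]
width: 12.3
gripper_force: 58.8
```

```bash
python3 - <<'E'
from h import *
p,y,s=pose();print(s['clock'],p,y,s['force'])
T=np.array([563.,-200,120.]);n=4
plan([(*(p+(T-p)*k/n),y+(87.8-y)*k/n,0) for k in range(1,n+1)])
E
```

```text
23.9833 [743.5024932  236.03869559 207.08796466] 169.54325659633054 [-0.35288369  0.59494602 -0.4635953 ]
[0.0, 0.5, -2.3, 0.4, 4.1, 0.0, 1.0, -4.6, 0.9, 8.2, 0.0, 1.5, -6.9, 1.3, 12.3, 0.0, 2.0, -9.2, 1.7, 16.3, 0.0, 2.5, -11.5, 2.2, 20.4]
[0.0, -0.3, -2.3, 0.4, 4.1, 0.0, -0.7, -4.7, 0.9, 8.2, 0.0, -1.0, -7.0, 1.3, 12.3, 0.0, -1.4, -9.3, 1.7, 16.3, 0.0, -1.7, -11.7, 2.2, 20.4]
[0.0, -1.1, -2.1, 0.4, 4.1, 0.0, -2.3, -4.1, 0.9, 8.2, 0.0, -3.4, -6.2, 1.3, 12.3, 0.0, -4.6, -8.3, 1.7, 16.3, 0.0, -5.7, -10.3, 2.2, 20.4]
[0.0, -1.8, -1.5, 0.4, 4.1, 0.0, -3.6, -3.1, 0.9, 8.2, 0.0, -5.4, -4.6, 1.3, 12.3, 0.0, -7.2, -6.2, 1.7, 16.3, 0.0, -8.9, -7.7, 2.2, 20.4]
```

Request:
{"method": "arm_command", "body": {"series": [0, 0.5, -2.3, 0.4, 4.1, 0, 1, -4.6, 0.9, 8.2, 0, 1.5, -6.9, 1.3, 12.3, 0, 2, -9.2, 1.7, 16.3, 0, 2.5, -11.5, 2.2, 20.4]}}

```text
clock: 24.4
eef_pos: [695.7, 125.8, 180.9]
tool_rot: [-3.141, -0.001, 2.6]
force: [0.8, -0.9, -1.6]
width: 12.3
gripper_force: 58.8
```

Request:
{"method": "arm_command", "body": {"series": [0, -0.3, -2.3, 0.4, 4.1, 0, -0.7, -4.7, 0.9, 8.2, 0, -1, -7, 1.3, 12.3, 0, -1.4, -9.3, 1.7, 16.3, 0, -1.7, -11.7, 2.2, 20.4]}}

```text
clock: 24.82
eef_pos: [650.6, 17.0, 159.0]
tool_rot: [3.142, -0.001, 2.244]
force: [-0.2, -0.9, -1.9]
width: 12.3
gripper_force: 58.9
```

Request:
{"method": "arm_command", "body": {"series": [0, -1.1, -2.1, 0.4, 4.1, 0, -2.3, -4.1, 0.9, 8.2, 0, -3.4, -6.2, 1.3, 12.3, 0, -4.6, -8.3, 1.7, 16.3, 0, -5.7, -10.3, 2.2, 20.4]}}

```text
clock: 25.23
eef_pos: [606.0, -92.3, 137.1]
tool_rot: [-3.141, -0.0, 1.887]
force: [0.7, -0.1, -2.4]
width: 12.7
gripper_force: 58.8
```

Request:
{"method": "arm_command", "body": {"series": [0, -1.8, -1.5, 0.4, 4.1, 0, -3.6, -3.1, 0.9, 8.2, 0, -5.4, -4.6, 1.3, 12.3, 0, -7.2, -6.2, 1.7, 16.3, 0, -8.9, -7.7, 2.2, 20.4]}}

```text
clock: 25.65
eef_pos: [561.0, -201.3, 115.0]
tool_rot: [3.142, -0.0, 1.53]
force: [0.7, -1.0, -2.4]
width: 12.2
gripper_force: 58.8
```

Request:
{"method": "arm_command", "body": {"series": [0, 0, 0, 0, 0, 0, 0, 0, 0, 0, 0, 0, 0, 0, 0, 0, 0, 0, 0, 0, 0, 0, 0, 0, 0]}}

```text
clock: 26.07
eef_pos: [562.7, -198.6, 115.3]
tool_rot: [3.141, -0.001, 1.537]
force: [-0.2, -0.4, -1.5]
width: 11.9
gripper_force: 58.8
```

```bash
python3 - <<'E'
from h import *
p,y,s=pose();print(s['clock'],p,y,s['force'])
snap('wrist','w21');snap('top','t21')
z=ld('w21');P=cloud(z);q=z['p'].astype(int)
m=(z['d']>0)&((q.max(-1)-q.min(-1))<25)&(q.max(-1)>55)&(P[...,2]>150)&(P[...,2]<200);m[:,:200]=0;m[:,320:]=0;m[225:]=0
Q=P[m];mu=Q.mean(0);d=np.linalg.eigh(np.cov((Q-mu).T))[1][:,2];print('bar',mu,np.degrees(np.arctan2(d[1],d[0])),np.percentile(Q[:,2],90))
print('x at y=-200',mu[0]+d[0]/d[1]*(-200-mu[1]))
m=(z['d']>0)&((q.max(-1)-q.min(-1))>30)&(P[...,2]>50)&(P[...,2]<64)&(abs(P[...,0]-561)<45)&(abs(P[...,1]+200)<110)
print('uprights',cv2.minAreaRect(P[m][:,:2].astype(np.float32)))
z=ld('t21');P=cloud(z);q=z['p'].astype(int)
m=(z['d']>0)&((q.max(-1)-q.min(-1))<25)&(q.max(-1)>55)&(P[...,2]>160)&(P[...,2]<186)&(abs(P[...,0]-562)<25)&(abs(P[...,1]+200)<130)
print('bar top cam y ends',np.percentile(P[m][:,1],[0.5,99.5]), P[m].mean(0))
print('q7',s['qpos'])
plan([(563.1,-200.2,3.0,87.8,0)],dec=2)
E
```

```text
26.0667 [ 562.74061855 -198.63100461  115.26333216] 88.08372950222746 [-0.17888671 -0.41682397 -1.50668817]
bar [ 564.01188375 -133.50579471  172.32262385] -92.06403426982665 173.93838588595338
x at y=-200 561.6154468617754
uprights ((564.7926635742188, -124.22225189208984), (15.559730529785156, 60.15258026123047), 88.11956787109375)
bar top cam y ends [-159.54885833  -91.04846133] [ 563.61659661 -126.14032909  170.79200238]
q7 [ 0.09824434  0.6791271   0.31322191  1.76172362 -0.29070007  0.74606806
  0.52790003]
[0.0, -0.02, 0.01, 2.25, 0.1, 0.0, -0.04, 0.02, 4.49, 0.1, 0.0, -0.07, 0.04, 6.74, 0.2, 0.0, -0.09, 0.05, 8.98, 0.2, 0.0, -0.11, 0.06, 11.23, 0.3]
```

Request:
{"method": "arm_command", "body": {"series": [0, -0.1, 0.05, 2, 0.3, 0, -0.1, 0.05, 4.2, 0.3, 0, -0.1, 0.05, 6.2, 0.3, 0, -0.1, 0.05, 7.8, 0.3, 0, -0.1, 0.05, 8.6, 0.3]}}

```text
clock: 26.58
eef_pos: [561.5, -200.0, 27.2]
tool_rot: [-3.139, -0.001, 1.531]
force: [-0.6, 0.0, -2.2]
width: 12.0
gripper_force: 58.9
```

Request:
{"method": "arm_command", "body": {"series": [0, 0, 0, 0.4, 0, 0, 0, 0, 1, 0, 0, 0, 0, 1.6, 0, 0, 0, 0, 2.2, 0, 0, 0, 0, 2.6, 0]}}

```text
clock: 27.0
eef_pos: [562.7, -201.1, 3.0]
tool_rot: [3.141, 0.0, 1.53]
force: [-0.4, 0.6, -2.2]
width: 12.0
gripper_force: 58.9
```

Request:
{"method": "arm_command", "body": {"series": [0, 0, 0, 0, 0, 0, 0, 0, 0, 0, 0, 0, 0, 0.1, 0, 0, 0, 0, 0.15, 0, 0, 0, 0, 0.15, 0]}}

```text
clock: 27.42
eef_pos: [562.7, -201.2, 1.9]
tool_rot: [3.141, 0.0, 1.53]
force: [0.5, 0.6, -2.1]
width: 12.0
gripper_force: 58.9
```

```bash
python3 - <<'E'
from h import *
p,y,s=pose();print(s['clock'],p,y,s['force'],s['torque'])
snap('wrist','w22');snap('scene','s22')
z=ld('w22');P=cloud(z);q=z['p'].astype(int)
m=(z['d']>0)&((q.max(-1)-q.min(-1))<25)&(q.max(-1)>70)&(P[...,2]>40)&(P[...,2]<72)&(abs(P[...,0]-562)<25);m[225:]=0
Q=P[m];mu=Q.mean(0);d=np.linalg.eigh(np.cov((Q-mu).T))[1][:,2];print('bar',mu,d,np.percentile(Q[:,2],90),'maxy',Q[:,1].max(),'x at -200',mu[0]+d[0]/d[1]*(-200-mu[1]))
E
```

```text
27.4167 [ 562.65903032 -201.19261322    1.87858649] 87.66163153209762 [ 0.54257909  0.56158088 -2.07294136] [ 0.00341033 -0.0242613  -0.00602856]
bar [ 564.36859569 -136.00921697   58.84311982] [-4.36456720e-02 -9.99047031e-01  2.91217459e-04] 60.45967795527525 maxy -100.65680468687796 x at -200 561.5730108636437
```

Request:
{"method": "arm_command", "body": {"series": [0, 0, 0, 0.05, 0, 0, 0, 0, 0.1, 0, 0, 0, 0, 0.1, 0, 22, 0, 0, 0.1, 0, 30, 0, 0, 0.1, 0]}}

```text
clock: 27.93
eef_pos: [562.7, -201.3, 0.8]
tool_rot: [3.141, 0.0, 1.53]
force: [0.4, 0.2, 0.7]
width: 25.6
gripper_force: 0.0
```

Request:
{"method": "arm_command", "body": {"series": [50, 0, 0, 0, 0, 60, 0, 0, 0, 0, 60, 0, 0, 0, 0, 60, 0, 0, 0, 0, 60, 0, 0, 0, 0]}}

```text
clock: 28.35
eef_pos: [562.5, -201.1, 0.6]
tool_rot: [-3.142, -0.0, 1.53]
force: [-1.4, -0.5, 0.2]
width: 51.3
gripper_force: 0.0
```

Request:
{"method": "arm_command", "body": {"series": [60, 0, 0, -0.8, 0, 60, 0, 0, -2.4, 0, 60, 0, 0, -5, 0, 60, 0, 0, -9, 0, 60, 0, 0, -13, 0]}}

```text
clock: 28.77
eef_pos: [561.4, -200.9, 131.8]
tool_rot: [-3.139, -0.001, 1.53]
force: [0.4, -0.4, 0.4]
width: 51.2
gripper_force: 0.0
```

Request:
{"method": "arm_command", "body": {"series": [60, 0, 0, -2.5, 0, 60, 0, 0, -3.5, 0, 60, 0, 0, -3.5, 0, 60, 0, 0, -3.5, 0, 60, 0, 0, -3.5, 0]}}

```text
clock: 29.18
eef_pos: [561.3, -200.4, 164.0]
tool_rot: [-3.138, -0.001, 1.53]
force: [0.1, 0.6, 0.1]
width: 51.3
gripper_force: 0.0
```

```bash
python3 - <<'E'
from h import *
for i in range(3): viewer.get_image('top')
p,y,s=pose();print(s['clock'],p,y,s['force'],s['width'])
snap('wrist','w23');snap('scene','s23');snap('top','t23');barfit('w23')
print('eye',{f:0 for f in()});fit('t23');fit('scene0');fit('s23')
a=cv2.imread('pics/w23.png');b=cv2.imread('pics/s23.png')
cv2.imwrite('pics/m23.png',np.hstack([cv2.resize(a,(400,300)),cv2.resize(b,(400,300))]))
E
```

```text
29.3333 [ 561.39123785 -200.74504524  163.89459984] 87.65296501016994 [-0.59333135  0.62016209  0.25752007] 51.08288882170434
w23 bar 3538 ((561.8643798828125, -202.46554565429688), (216.52142333984375, 13.613434791564941), 87.75872039794922) ztop 59.52725167455759
uprights 1804 ((562.4841918945312, -201.910400390625), (198.94078063964844, 59.85711669921875), 88.29753112792969) 59.372689918245584
eye {}
t23 loop 55 [588.8 257.9 197.1] ((589.4281616210938, 262.2808837890625), (34.10303497314453, 7.159163951873779), 80.96968078613281) dir 79.68293392307673 z [184.57691679 198.63933542 204.33911825]
scene0 loop 137 [594.4 263.4 186. ] ((593.7305908203125, 263.4967041015625), (6.6238322257995605, 32.703514099121094), 47.57099914550781) dir 136.6888408290424 z [162.06292541 187.076923   203.31379627]
s23 loop 142 [594.8 263.  184.9] ((594.713134765625, 262.6435546875), (31.603437423706055, 7.459946632385254), 78.66654205322266) dir 81.39042292414914 z [160.37492491 184.78913592 203.16569436]
```

View pics/m23.png

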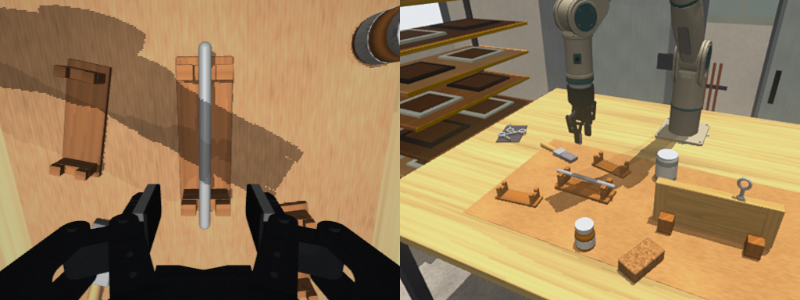

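The bar lies in both notches (left half, (205,45)–(205,228)) at its original height of 59.5 mm. The eye stands at 81°, exactly where it was after it tightened, and the bystanders are untouched.

```bash
python3 -c "
from h import *
print(workorder.finish_job())"
```

```text
the job is handed in; nothing more can be done
None
```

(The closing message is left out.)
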